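# Open the dry-ice chest with its lid lifter and hold it open

## Robot

A 6-joint arm with a two-finger parallel gripper is mounted at the origin on the work surface. World frame = base frame: x ahead of the robot, y to its left, z up, the work surface at z = 0. Lengths are in m, angles in rad, forces in N, time in s.
With the tool pointing down it reaches from about 0.35 to 0.975 m from the base axis. Payload 4.9 kg.
Tool frame: the origin (TCP) lies midway between the tips of the shut fingers; the grasp point (between the pads) lies 19 mm behind it; z points along the fingers, y is the line along which they close (so a half turn about z gives the same grasp; the last joint's range is limited). The gripper opens to 85 mm and grips with 20 to 120 N. Pads are 22 mm wide; open, the fingers measure 114 mm over their backs; the gripper's body (76 mm by 85 mm) begins 54 mm behind the grasp point. The pads swing forward as they close: fully open they stand 13 mm farther back than shut.
Start: joints at [-1.253, 0.053, 1.613, -0, 1.476, -0.119], TCP at [0.264, -0.566, 0.231] pointing down, gripper open.
Joint ranges: [-3.01, 3.01], [-1.01, 2.22], [0.06, 2.58], [-1.02, 4.17], [0.09, 2.62], [-3.14, 3.14]. Speed limits (rad/s): [2.57, 2.57, 3.14, 3.14, 3.14, 3.14].

## Interface

Orientations are given as a rotation vector (axis times angle).
In Python, from station import ctrl, optics, job gives the robot as it stands.
- The arm moves only by the shell command python3 -m jog 'ROWS' [OPENING] [FORCE]. ROWS is JSON, a list of rows, each a list of 2 entries, a list of its own where there are three numbers: the shift along the tool's x, y, z in m, then the turn, a rotation vector about the tool's x, y, z in rad. A call has 1 to 5 rows; each row is the pose to reach, as a shift and turn from the pose commanded when the call began, along the tool's axes at that moment; what a row does not reach only later rows make up. A row lasts 1/10 s, in which the tool goes at most 50 mm and 8.59 degrees, less where a joint would pass 70% of its speed; a pose out of reach is approached as far as the arm can. A call with a gripper value outside its range is refused whole. OPENING is the opening, from 0 (shut) to 1 (fully open), set as the call begins (- or left out, the last holds). The fingers move at their own pace and stop on an object; FORCE is the grip in N (left out, the last holds). Time passes only in rows, so rows that repeat a pose let the fingers close. It gives the time, the measured TCP pose, the force, the opening and the grip force at its end, in the units of the state.
- ctrl.get_obs(): the state, without advancing time (a new reading comes with each control period).
- optics.get_image(name): name is "scene" or "side" or "wrist"; returns a dict with "image" (420x560x3 uint8, blue, green, red), "fx", "fy", "cx", "cy" (pixels), "rvec" (rotation vector, rad) and "tvec" (3), from world to camera coordinates, as OpenCV has them; the wrist camera has in their place "mount" (4x4, takes a point from camera to tool coordinates, whose origin is the TCP and whose axes are the flange's). Camera axes: x right, y down, z forward; pixel columns grow to the right and rows downward; lengths in m; the calibration is good to about 2 mm. A picture is of the moment at which its call begins: read the wrist's pose just before it. There is no depth.
- job.finish_job(): hands the job in; it is judged then, once.
The state is a dict: "t": time; "q": joint angles; "dq": joint speeds; "effort": joint torques, N m; "tool_pos": TCP position; "tool_rot": TCP orientation; "contact_force": force on the tool from outside, world axes, zero at the start; "wrist_torque": the same for the moment, N m; "opening": finger opening in m; "grip_force": force on a finger pad.
Only numpy, scipy, OpenCV 4.12 (cv2) and the standard library are available. Lean on these libraries where they do the work, as an engineer would, in place of code of your own. Each camera call takes 0.05 s, during which the arm holds its last target. There are 200 camera calls.

## Task

The tray with the beaker has been left under the handle of the dry-ice chest's lid lifter: with the fingertips slide the tray along the table until the beaker is well clear of the handle, without picking anything up and with the beaker and the little pot still standing in the tray. Then press the long handle down as far as it goes, so that the short end of the lever lifts the heavy lid, and finish holding it down there with the lid open. Do not touch the frosty lid itself, and leave the other bottles and glassware standing where they are.

Things in the scene. Friction and masses are not known exactly. Their poses are not given: they have to be found in the camera images.
- chest: Insulated off-white chest, fixed, 280 (x) x 360 (y) x 215 mm high with its lid shut. Origin: on the table, below its front left corner; x to the rear (hinge side), the front faces -x, roughly the robot; y left as the robot sees it; z up. The lid lifter, a steel lever, swings on the outside of its left (+y) wall in this frame's upright plane y = +28 mm and sticks out 170 mm past the front; pivot at x = +155, z = +162 mm, bar 25 mm high and 8 mm wide.
- lid: The chest's heavy off-white lid, 295 (x) x 380 (y) x 43 mm, about 2.4 kg, hinged along its rear edge. Origin: on its lower front edge, 10 mm in from the left (+y) end, 172 mm above the table when shut, about 330 mm when the lever is fully down; axes as those of chest when shut. It is held up by the lever alone and falls shut when the lever is let go.
- lever: Lid-lifter lever. Origin: centre of the top face of the flat black press pad on its long end (90 mm along the bar, 36 mm wide, 8 mm thick): 241 mm above the table at rest, about 121 mm fully down, 0.42 rad lower, where it meets a soft rubber stop. Axes as chest at rest; there pad and bar slope up 0.21 rad towards the robot. Pressing the pad takes 8 to 16 N; nearer the pivot more.
- tray: Pale blue plastic tray standing loose on the table under the handle, 220 (x) x 260 (y) x 30 mm high, walls and floor 4 mm thick, with an outside lip 4 mm thick and 8 mm wide at the top. Origin: centre of its underside; z up. About 0.5 kg. It slides when its walls are pushed, from outside or from inside.
- beaker: Clear plastic beaker, open at the top, 104 mm across the rim, 145 mm high, walls 3 mm, 0.22 kg, standing loose in the tray. Origin: centre of its underside; z up. The lever cannot be pressed down more than about half way while any of it is below the bar or the pad.
- pot: Small clear specimen pot with a white screw cap, 52 mm across, 50 mm high, standing loose in the tray. Origin: centre of its underside; z up.
- amber_bottle: Brown dropper bottle, 42 mm across, 85 mm high, loose, in front of the chest. Origin: centre of its underside. To be left alone.
- spray_can: White spray can with red cap, 62 mm across, 190 mm high, loose. Origin: centre of its underside. To be left alone.
- squeeze_bottle: White squeeze bottle, 72 mm across, 180 mm high, loose. Origin: centre of its underside. To be left alone.
- beaker_small: Small clear plastic beaker, 80 mm across, 105 mm high, loose. Origin: centre of its underside. To be left alone.
- flask: Conical flask, 86 mm across the foot, 160 mm high with its stopper, loose. Origin: centre of its underside. To be left alone.
Not all that is in view belongs to the job. Leave any purple or red look-alike of the beaker alone. Leave any green look-alike of the pot alone.

How it is judged:
By the outcome, as a careful person would: the job done as asked, in the order asked, and still so for the second after the job is handed in, while the arm keeps its last pose, push and grip.
It also fails if it takes over 48 s, if anything falls off the work surface, if the arm or the gripper's body presses on something with over 40 N, if the wrist force passes 120 N, or if a joint passes its speed limit or range.

## Working session

There is one attempt and no reset: what is moved stays moved. The work goes in short steps, Python scripts to look and compute and a shell command to move; the robot and the scene stay as the last step left them, time stands still between calls to the robot, and variables do not carry over. Pictures are saved under pics/ and viewed, at most 10 in all, crops included, and the job is handed in when it is done.

```bash
mkdir -p pics; ls
python3 - <<'E'
from station import ctrl, optics, job
import cv2, pickle
o=ctrl.get_obs(); print(o)
d={}
for n in ["scene","side"]:
    im=optics.get_image(n); d[n]=im; cv2.imwrite(f"pics/{n}0.png",im["image"])
    print({k:v for k,v in im.items() if k!="image"})
pickle.dump(d,open("d0.pkl","wb"))
E
```

```text
pics
{'t': 0.0, 'q': array([-1.25301694e+00,  5.33674222e-02,  1.61429579e+00, -1.48107402e-05,
        1.47601426e+00, -1.18992660e-01]), 'dq': array([ 5.89029727e-04,  5.76805371e-04,  3.37034815e-04,  9.56209704e-05,
        2.40703068e-03, -3.54619888e-04]), 'effort': array([-1.36264807e-03, -3.93678117e+01, -3.70178640e+01, -2.14843853e-04,
        7.01169643e-03,  6.19955287e-06]), 'tool_pos': array([ 0.26418851, -0.56572466,  0.23005541]), 'tool_rot': array([-3.06495045e+00, -6.80192471e-01,  3.47775285e-04]), 'contact_force': array([-0.83512442,  0.09517313,  0.89554163]), 'wrist_torque': array([-0.00378724,  0.01202092, -0.01557382]), 'grip_force': 0.0, 'opening': 0.08567567186580484}
{'fx': 541.3696685304388, 'fy': 541.3696685304388, 'cx': 285.0513099532005, 'cy': 212.8337834398297, 'rvec': array([ 0.48751136,  2.9620515 , -0.67352312]), 'tvec': array([ 0.46602014, -0.08869061,  1.64873521])}
{'fx': 401.0801168012948, 'fy': 401.0801168012948, 'cx': 279.8981784049289, 'cy': 207.3307555102469, 'rvec': array([ 0.37072318, -2.69714617,  1.31302266]), 'tvec': array([0.47277267, 0.20691472, 1.38702285])}
```

View pics/scene0.png

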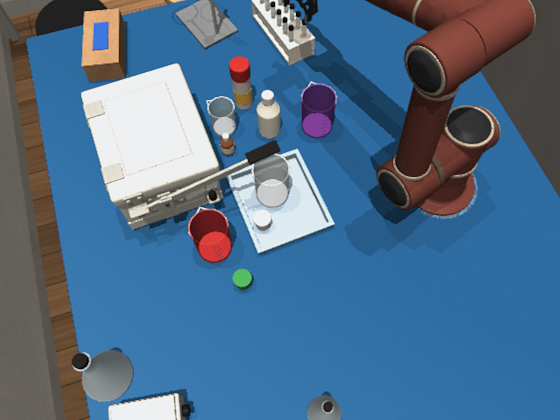

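View pics/side0.png

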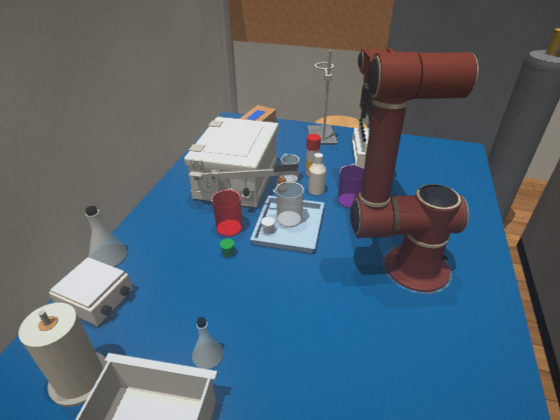

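The scene view shows the tray at about (280,200). The clear beaker stands in it at (271,180) under the black pad (263,152), with the white-capped pot at (262,220). Look-alikes are a red beaker (211,235), a purple beaker (318,110) and a green pot (242,278). The clear beaker and white-capped pot in the tray fit the description. I'll confirm with an enlarged crop.

```bash
python3 - <<'E'
import cv2,pickle,numpy as np
d=pickle.load(open("d0.pkl","rb"))
a=d["scene"]["image"][80:290,80:350]; cv2.imwrite("pics/c1.png",cv2.resize(a,None,fx=2.85,fy=2.85,interpolation=cv2.INTER_CUBIC))
E
cat > h.py <<'E'
import numpy as np,cv2,pickle
from scipy.spatial.transform import Rotation as R
def ray(c,u,v):
    r=R.from_rotvec(c["rvec"]).as_matrix(); o=-r.T@c["tvec"]
    return o, r.T@np.array([(u-c["cx"])/c["fx"],(v-c["cy"])/c["fy"],1])
def onz(c,u,v,z):
    o,w=ray(c,u,v); return (o+w*(z-o[2])/w[2]).round(4)
def proj(c,p):
    return cv2.projectPoints(np.array(p,float).reshape(-1,3),c["rvec"],c["tvec"],np.array([[c["fx"],0,c["cx"]],[0,c["fy"],c["cy"]],[0,0,1.]]),None)[0].reshape(-1,2)
E
```

```text
(no output)
```

View pics/c1.png

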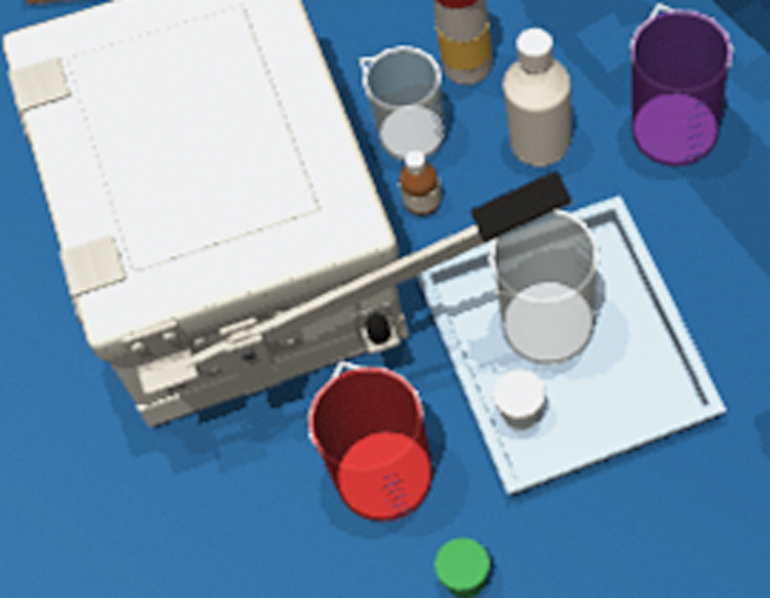

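The enlarged crop confirms it: the clear beaker and the white-capped pot stand in the tray, while the red, purple and green look-alikes are outside it. Now I'll turn pixels into positions.

Run:
```python
from h import *
d=pickle.load(open("d0.pkl","rb")); c=d["scene"]
P=dict(tA=(618,199,.03),tB=(724,410,.03),tC=(510,494,.03),tD=(421,278,.03),beaker=(547,322,.007),beakerrim=(546,258,.149),pot=(521,398,.054),
 pad=(521,207,.241),padF=(564,190,.25),padR=(478,224,.231),red=(384,475,.003),redrim=(367,418,.145),green=(462,565,.05),purple=(676,128,.003),squeeze=(540,140,.01),amber=(422,200,.005),small=(411,132,.003),
 lidFL=(88,345,.215),lidfrontL=(398,245,.215),lidrearR=(300,0,.215),lidrear=(5,33,.215))
for k,(u,v,z) in P.items():
    p=onz(c,80+u/2.85,80+v/2.85,z); print(k,p, np.hypot(*p[:2]).round(3), proj(d["side"],p).round(0))
```

```text
tA [ 0.3738 -0.2356  0.03  ] 0.442 [[323. 203.]]
tB [0.3545 0.0356 0.03  ] 0.356 [[314. 248.]]
tC [0.5867 0.0527 0.03  ] 0.589 [[251. 240.]]
tD [ 0.6027 -0.2103  0.03  ] 0.638 [[268. 197.]]
beaker [ 0.4899 -0.1293  0.007 ] 0.507 [[289. 218.]]
beakerrim [ 0.4882 -0.1243  0.149 ] 0.504 [[290. 190.]]
pot [ 0.5473 -0.0324  0.054 ] 0.548 [[268. 222.]]
pad [ 0.5072 -0.1317  0.241 ] 0.524 [[285. 167.]]
padF [ 0.4656 -0.1309  0.25  ] 0.484 [[297. 167.]]
padR [ 0.5488 -0.1331  0.231 ] 0.565 [[274. 167.]]
red [ 0.6995 -0.0184  0.003 ] 0.7 [[229. 227.]]
redrim [ 0.6979 -0.0175  0.145 ] 0.698 [[226. 198.]]
green [0.6531 0.1149 0.05  ] 0.663 [[227. 244.]]
purple [ 0.2752 -0.3193  0.003 ] 0.422 [[350. 200.]]
squeeze [ 0.4266 -0.3489  0.01  ] 0.551 [[316. 189.]]
amber [ 0.5731 -0.3189  0.005 ] 0.656 [[281. 189.]]
small [ 0.5598 -0.4109  0.003 ] 0.694 [[290. 178.]]
lidFL [ 0.9165 -0.1348  0.215 ] 0.926 [[183. 157.]]
lidfrontL [ 0.6239 -0.145   0.215 ] 0.641 [[256. 167.]]
lidrearR [ 0.6405 -0.4526  0.215 ] 0.784 [[275. 129.]]
lidrear [ 0.9297 -0.5079  0.215 ] 1.059 [[218. 116.]]
```

```bash
python3 -m jog '[[[0,0,-0.04],[0,0,0]],[[0,0,-0.09],[0,0,0]],[[0,0,-0.14],[0,0,0]],[[0.03,-0.03,-0.15],[0,0,0]],[[0.063,-0.063,-0.15],[0,0,0]]]' 0.5
python3 -m jog '[[[0.033,-0.033,0],[0,0,0]],[[0.066,-0.066,0],[0,0,0]],[[0.099,-0.1,0],[0,0,0]],[[0.132,-0.134,0],[0,0,0]],[[0.165,-0.168,0],[0,0,0]]]'
python3 -m jog '[[[0.033,-0.033,0],[0,0,0]],[[0.066,-0.066,0],[0,0,0]],[[0.099,-0.1,0],[0,0,0]],[[0.132,-0.134,0],[0,0,0]],[[0.165,-0.168,0],[0,0,0]]]'
cat >> h.py <<'E'
def to(p,yaw):
    "shift (tool axes) to p, and turn to tool-down with tool x at yaw, from the measured pose"
    from station import ctrl
    o=ctrl.get_obs(); r=R.from_rotvec(o["tool_rot"])
    t=R.from_euler("z",yaw)*R.from_euler("x",np.pi)
    print("t",round(o["t"],2),"pos",o["tool_pos"].round(4),"F",o["contact_force"].round(1),"open",round(o["opening"],3),"q",o["q"].round(2))
    print("shift",r.inv().apply(np.array(p)-o["tool_pos"]).round(4),"turn",(r.inv()*t).as_rotvec().round(4),"toolaxes",r.as_matrix().round(2).tolist())
E
python3 -c "
from h import *
to([.465,.005,.38],np.pi/2+.07)"
```

```text
t: 0.6
tool_pos: [0.295, -0.4832, 0.3847]
tool_rot: [3.063, 0.676, 0.002]
contact_force: [-0.5, 0.7, -1.6]
opening: 0.0429
grip_force: 0.0
t: 1.1
tool_pos: [0.3733, -0.2586, 0.3808]
tool_rot: [-3.067, -0.68, 0.0]
contact_force: [1.7, 0.4, 0.5]
opening: 0.0425
grip_force: 0.0
t: 1.6
tool_pos: [0.4517, -0.0365, 0.381]
tool_rot: [3.067, 0.681, -0.0]
contact_force: [1.5, -0.7, -0.0]
opening: 0.0427
grip_force: 0.0
t 1.6 pos [ 0.4517 -0.0365  0.381 ] F [ 1.5 -0.7 -0. ] open 0.043 q [-0.25 -0.41  1.77 -0.    1.78  0.89]
shift [ 0.0296 -0.032   0.001 ] turn [ 1.0000e-04  1.0000e-04 -1.2041e+00] toolaxes [[0.91, 0.42, 0.0], [0.42, -0.91, -0.0], [-0.0, 0.0, -1.0]]
```

```bash
python3 -m jog '[[[0.006,-0.006,0],[0,0,-0.145]],[[0.012,-0.012,0],[0,0,-0.29]],[[0.018,-0.018,0],[0,0,-0.435]],[[0.024,-0.025,0],[0,0,-0.58]],[[0.03,-0.032,0],[0,0,-0.72]]]'
python3 -m jog '[[[0,0,0.03],[0,0,-0.14]],[[0,0,0.07],[0,0,-0.28]],[[0,0,0.11],[0,0,-0.42]],[[0,0,0.15],[0,0,-0.484]],[[0,0,0.15],[0,0,-0.484]]]'
python3 - <<'E'
from h import *
from station import optics
to([.465,.005,.012],np.pi/2+.07)
d={}
for n in ["scene","wrist"]: d[n]=optics.get_image(n)
pickle.dump(d,open("d1.pkl","wb"))
cv2.imwrite("pics/w1.png",d["wrist"]["image"])
print(d["wrist"]["mount"].round(3))
E
```

```text
t: 2.1
tool_pos: [0.4652, 0.0037, 0.3807]
tool_rot: [-2.625, -1.725, 0.001]
contact_force: [0.8, -0.1, -0.0]
opening: 0.043
grip_force: 0.0
t: 2.6
tool_pos: [0.4612, 0.0038, 0.2239]
tool_rot: [-2.135, -2.289, 0.012]
contact_force: [-2.1, 0.3, 0.2]
opening: 0.0424
grip_force: 0.0
t 2.6 pos [0.4612 0.0038 0.2239] F [-2.1  0.3  0.2] open 0.042 q [-0.15 -0.34  1.98  0.    1.52 -0.22]
shift [0.0003 0.0066 0.2119] turn [-0.0131 -0.003  -0.0003] toolaxes [[-0.07, 1.0, -0.01], [1.0, 0.07, 0.0], [0.0, -0.01, -1.0]]
[[ 0.    -0.957 -0.291  0.073]
 [ 1.     0.     0.    -0.   ]
 [-0.    -0.291  0.957 -0.143]
 [ 0.     0.     0.     1.   ]]
```

View pics/w1.png

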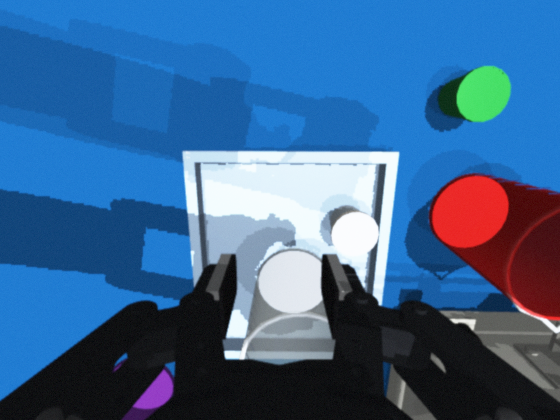

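The wrist view shows the tray square to the tool: +y lip at row ~155, pot at (355,232) and beaker at (292,280). The fingers sit between the pot and the tray's left wall line. Before descending I'll check the wall position.

```bash
python3 - <<'E'
from h import *
from station import ctrl
c=pickle.load(open("d1.pkl","rb"))["wrist"]; o=ctrl.get_obs(); T=np.eye(4); T[:3,:3]=R.from_rotvec(o["tool_rot"]).as_matrix(); T[:3,3]=o["tool_pos"]; M=T@c["mount"]
for u,v,z in [(290,152,.03),(290,163,.03),(200,165,.03),(385,163,.03),(355,232,.054),(183,152,.03),(398,152,.03)]:
    w=M[:3,:3]@np.array([(u-c["cx"])/c["fx"],(v-c["cy"])/c["fy"],1]); s=M[:3,3]; print((s+w*(z-s[2])/w[2]).round(4))
E
python3 -m jog '[[[0,0.002,0.04],[-0.012,0,0]],[[0,0.002,0.09],[-0.012,0,0]],[[0,0.002,0.12],[-0.012,0,0]],[[0,0.002,0.14],[-0.012,0,0]],[[0,0.002,0.14],[-0.012,0,0]]]'
```

```text
[0.4748 0.0401 0.03  ]
[0.4758 0.028  0.03  ]
[0.3758 0.0189 0.03  ]
[0.5812 0.0353 0.03  ]
[ 0.5525 -0.0397  0.054 ]
[0.3572 0.032  0.03  ]
[0.5934 0.0483 0.03  ]
t: 3.2
tool_pos: [0.4673, 0.0033, 0.0911]
tool_rot: [2.139, 2.292, 0.012]
contact_force: [-0.6, -0.0, 0.1]
opening: 0.0429
grip_force: 0.0
```

```bash
python3 -m jog '[[[0,-0.003,0.02],[0,0,0]],[[0,-0.003,0.04],[0,0,0]],[[0,-0.003,0.06],[0,0,0]],[[0,-0.003,0.075],[0,0,0]],[[0,-0.003,0.079],[0,0,0]]]'
python3 -m jog '[[[0.003,0,0],[0,0,0]],[[0.006,0,0],[0,0,0]],[[0.009,0,0],[0,0,0]],[[0.012,0,0],[0,0,0]],[[0.015,0,0],[0,0,0]]]'
python3 -c "
from h import *
to([.465,.02,.012],np.pi/2+.07)"
```

```text
t: 3.7
tool_pos: [0.4672, 0.0028, 0.0141]
tool_rot: [2.136, 2.29, 0.016]
contact_force: [-0.9, -0.4, 0.7]
opening: 0.0427
grip_force: 0.0
t: 4.2
tool_pos: [0.4645, 0.0185, 0.0128]
tool_rot: [2.136, 2.292, 0.015]
contact_force: [0.8, -0.2, -0.4]
opening: 0.0423
grip_force: 0.0
t 4.2 pos [0.4645 0.0185 0.0128] F [ 0.8 -0.2 -0.4] open 0.042 q [-0.12 -0.09  2.15  0.    1.07 -0.19]
shift [0.0015 0.0006 0.0008] turn [0.0128 0.0001 0.0002] toolaxes [[-0.07, 1.0, 0.01], [1.0, 0.07, 0.0], [-0.0, 0.01, -1.0]]
```

```bash
python3 -m jog '[[[0.003,0,0],[0,0,0]],[[0.006,0,0],[0,0,0]],[[0.009,0,0],[0,0,0]],[[0.013,0,0],[0,0,0]],[[0.017,0,0],[0,0,0]]]'
python3 -m jog '[[[0.005,0,0],[0,0,0]],[[0.010,0,0],[0,0,0]],[[0.016,0,0],[0,0,0]],[[0.022,0,0],[0,0,0]],[[0.028,0,0],[0,0,0]]]'
python3 -m jog '[[[0.006,0,0],[0,0,0]],[[0.012,0,0],[0,0,0]],[[0.018,0,0],[0,0,0]],[[0.023,0,0],[0,0,0]],[[0.027,0,0],[0,0,0]]]'
python3 - <<'E'
from h import *
from station import optics
to([.465,.02,.012],np.pi/2+.07)
d={n:optics.get_image(n) for n in ["scene"]}
pickle.dump(d,open("d2.pkl","wb"))
a=d["scene"]["image"][80:290,80:350]; cv2.imwrite("pics/c2.png",cv2.resize(a,None,fx=2.85,fy=2.85,interpolation=cv2.INTER_CUBIC))
E
```

```text
t: 4.7
tool_pos: [0.4637, 0.0338, 0.0127]
tool_rot: [2.134, 2.29, 0.011]
contact_force: [0.6, -6.7, 1.7]
opening: 0.0429
grip_force: 3.4
t: 5.2
tool_pos: [0.4617, 0.0618, 0.0127]
tool_rot: [2.134, 2.29, 0.011]
contact_force: [0.5, -6.4, 1.0]
opening: 0.0426
grip_force: 3.6
t: 5.7
tool_pos: [0.4598, 0.0887, 0.0128]
tool_rot: [2.134, 2.29, 0.011]
contact_force: [0.2, -6.9, 1.6]
opening: 0.0427
grip_force: 3.7
t 5.7 pos [0.4598 0.0887 0.0128] F [ 0.2 -6.9  1.6] open 0.043 q [ 0.03 -0.08  2.14 -0.    1.07 -0.04]
shift [-0.0689  0.0003  0.001 ] turn [0.013  0.0038 0.0008] toolaxes [[-0.07, 1.0, 0.01], [1.0, 0.07, -0.0], [-0.0, 0.01, -1.0]]
```

View pics/c2.png

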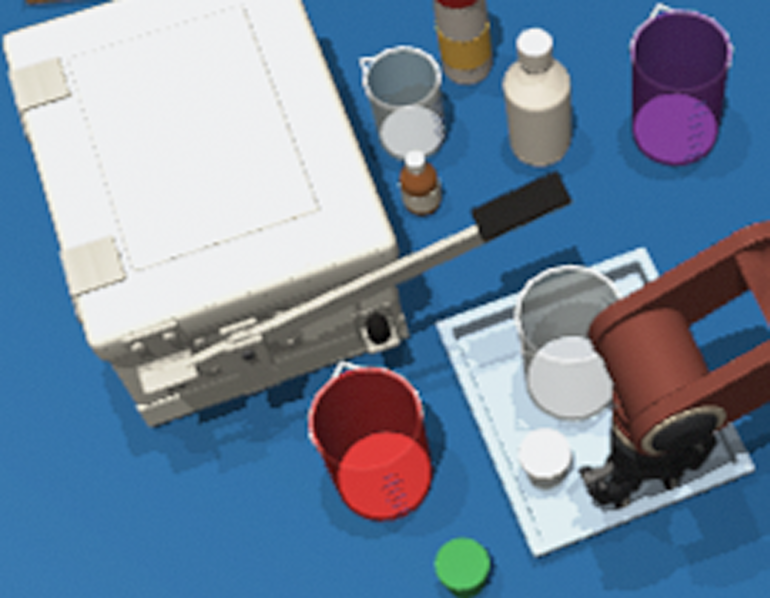

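The tray slides straight, about 65 mm so far, with beaker (570,375) and pot (545,457) standing. It is clear of the green pot (462,565), so I'll carry on.

```bash
python3 -m jog '[[[0.004,0,0],[0,0,0]],[[0.009,0,0],[0,0,0]],[[0.015,0,0],[0,0,0]],[[0.021,0,0],[0,0,0]],[[0.027,0,0],[0,0,0]]]'
python3 -m jog '[[[0.006,0,0],[0,0,0]],[[0.012,0,0],[0,0,0]],[[0.018,0,0],[0,0,0]],[[0.024,0,0],[0,0,0]],[[0.030,0,0],[0,0,0]]]'
python3 -m jog '[[[0.006,0,0],[0,0,0]],[[0.012,0,0],[0,0,0]],[[0.018,0,0],[0,0,0]],[[0.022,0,0],[0,0,0]],[[0.025,0,0],[0,0,0]]]'
python3 -m jog '[[[0,0,0],[0,0,0]],[[-0.006,0,0],[0,0,0]],[[-0.012,0,0],[0,0,0]],[[-0.012,0,-0.02],[0,0,0]],[[-0.012,0,-0.05],[0,0,0]]]'
python3 -m jog '[[[0,0,-0.05],[0,0,0]],[[0,0,-0.1],[0,0,0]],[[0,0,-0.15],[0,0,0]],[[0,0,-0.2],[0,0,0]],[[0,0,-0.25],[0,0,0]]]' 0
python3 - <<'E'
from h import *
from station import optics
to([.503,-.132,.30],np.pi/2)
d={n:optics.get_image(n) for n in ["scene","side"]}
pickle.dump(d,open("d3.pkl","wb"))
a=d["scene"]["image"][80:290,80:350]; cv2.imwrite("pics/c3.png",cv2.resize(a,None,fx=2.85,fy=2.85,interpolation=cv2.INTER_CUBIC))
E
```

```text
t: 6.25
tool_pos: [0.458, 0.1156, 0.0128]
tool_rot: [2.134, 2.29, 0.011]
contact_force: [0.0, -7.8, 2.8]
opening: 0.0427
grip_force: 3.9
t: 6.75
tool_pos: [0.4558, 0.1454, 0.0127]
tool_rot: [2.134, 2.29, 0.01]
contact_force: [0.2, -7.8, 2.0]
opening: 0.0425
grip_force: 4.1
t: 7.25
tool_pos: [0.4541, 0.1703, 0.0127]
tool_rot: [2.133, 2.29, 0.01]
contact_force: [-0.2, -7.9, 3.1]
opening: 0.0428
grip_force: 4.3
t: 7.75
tool_pos: [0.4514, 0.159, 0.0604]
tool_rot: [2.14, 2.294, 0.007]
contact_force: [-0.6, 0.4, 0.4]
opening: 0.0423
grip_force: 0.0
t: 8.25
tool_pos: [0.4501, 0.1593, 0.3141]
tool_rot: [2.137, 2.292, 0.014]
contact_force: [2.1, 0.1, 0.9]
opening: 0.0001
grip_force: 0.0
t 8.25 pos [0.4501 0.1593 0.3141] F [2.1 0.1 0.9] open 0.0 q [ 0.18 -0.35  1.84 -0.    1.64  0.11]
shift [-0.2943  0.0322  0.0144] turn [ 0.0121 -0.0008  0.0699] toolaxes [[-0.07, 1.0, 0.01], [1.0, 0.07, 0.0], [0.0, 0.01, -1.0]]
```

View pics/c3.png

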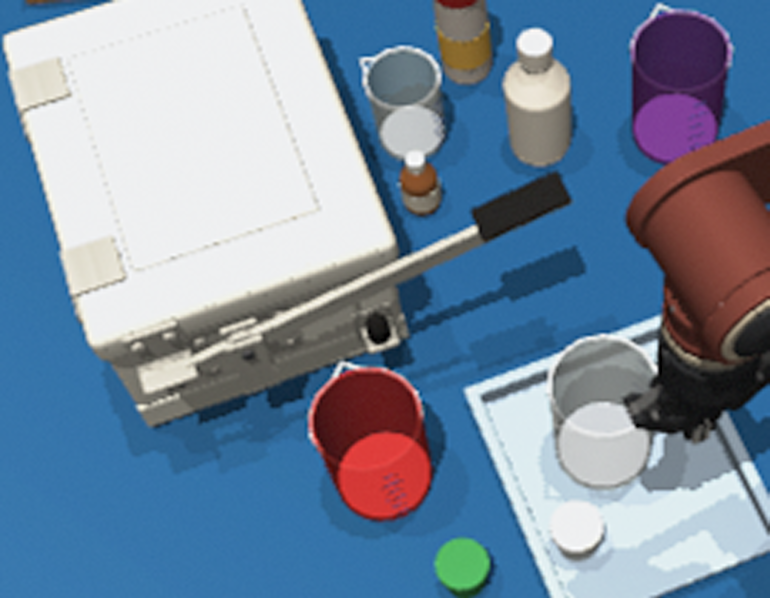

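The tray is about 145 mm over. The beaker (605,440) and pot (577,528) are standing, far from the pad (521,207), and nothing else has moved. Next is the press pad.

```bash
python3 -m jog '[[[-0.04,0.004,0],[0.012,0,0.03]],[[-0.085,0.009,0],[0.012,0,0.07]],[[-0.13,0.014,0],[0.012,0,0.07]],[[-0.175,0.019,0],[0.012,0,0.07]],[[-0.22,0.024,0],[0.012,0,0.07]]]'
python3 -m jog '[[[-0.04,0.002,0],[0,0,0]],[[-0.065,0.004,0],[0,0,0]],[[-0.073,0.005,0.01],[0,0,0]],[[-0.073,0.005,0.025],[0,0,0]],[[-0.073,0.005,0.035],[0,0,0]]]'
python3 - <<'E'
from h import *
from station import optics
to([.503,-.132,.245],np.pi/2)
c=optics.get_image("side")
cv2.imwrite("pics/s4.png",cv2.resize(c["image"][90:300,160:400],None,fx=2.85,fy=2.85,interpolation=cv2.INTER_CUBIC))
E
```

```text
t: 8.85
tool_pos: [0.4898, -0.0601, 0.3118]
tool_rot: [-2.221, -2.221, -0.001]
contact_force: [0.1, 1.5, 0.2]
opening: -0.0001
grip_force: 0.0
t: 9.35
tool_pos: [0.4942, -0.1302, 0.2747]
tool_rot: [-2.218, -2.22, 0.001]
contact_force: [-0.4, 0.0, 0.1]
opening: 0.0001
grip_force: 0.0
t 9.35 pos [ 0.4942 -0.1302  0.2747] F [-0.4  0.   0.1] open 0.0 q [-0.4  -0.24  1.82  0.    1.57 -0.4 ]
shift [-0.0019  0.0089  0.0297] turn [-0.0028 -0.0023  0.0006] toolaxes [[-0.0, 1.0, -0.0], [1.0, 0.0, 0.0], [0.0, -0.0, -1.0]]
```

View pics/s4.png

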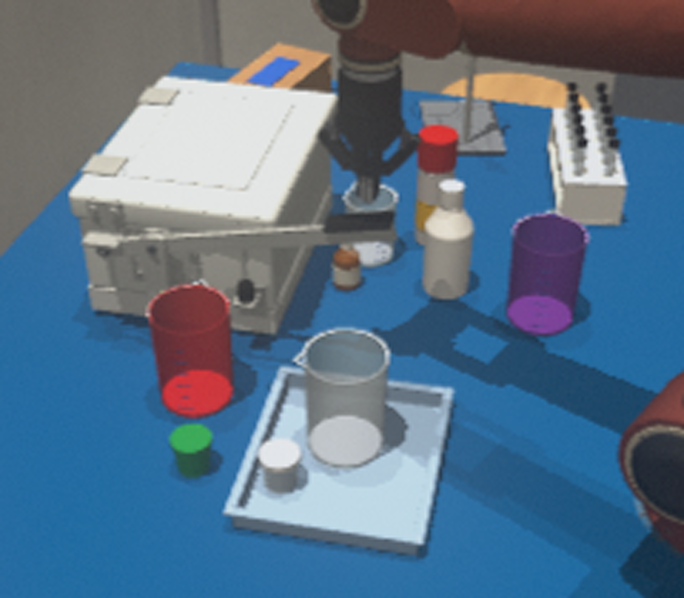

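Side view: the shut fingertips (370,195) hang just above the pad (360,225). The beaker and pot are standing in the tray, clear of the lever. Pressing now.

```bash
python3 -m jog '[[[0,0.002,0.01],[0,0,0]],[[0,0.002,0.02],[0,0,0]],[[0,0.002,0.027],[0,0,0]],[[0,0.001,0.032],[0,0,0]],[[0,0.001,0.038],[0,0,0]]]'
python3 -m jog '[[[0,-0.001,0.006],[0,0,0]],[[0,-0.002,0.013],[0,0,0]],[[0,-0.003,0.02],[0,0,0]],[[0,-0.004,0.027],[0,0,0]],[[0,-0.005,0.034],[0,0,0]]]'
python3 -m jog '[[[0,-0.001,0.007],[0,0,0]],[[0,-0.001,0.014],[0,0,0]],[[0,-0.002,0.021],[0,0,0]],[[0,-0.002,0.028],[0,0,0]],[[0,-0.002,0.035],[0,0,0]]]'
```

```text
t: 9.9
tool_pos: [0.4959, -0.131, 0.2411]
tool_rot: [-2.221, -2.222, 0.0]
contact_force: [-4.4, 1.7, 13.3]
opening: 0.0002
grip_force: 6.2
t: 10.4
tool_pos: [0.4906, -0.1317, 0.2096]
tool_rot: [2.221, 2.221, -0.003]
contact_force: [-11.1, 1.6, 16.2]
opening: -0.0002
grip_force: 7.2
t: 10.9
tool_pos: [0.4886, -0.132, 0.1729]
tool_rot: [2.221, 2.221, -0.003]
contact_force: [-8.8, -0.3, 10.9]
opening: 0.0001
grip_force: 5.7
```

```bash
python3 -m jog '[[[0,0,0.007],[0,0,0]],[[0,0.0,0.014],[0,0,0]],[[0,0.001,0.021],[0,0,0]],[[0,0.001,0.028],[0,0,0]],[[0,0.001,0.035],[0,0,0]]]'
python3 -m jog '[[[0,0.001,0.005],[0,0,0]],[[0,0.002,0.01],[0,0,0]],[[0,0.003,0.013],[0,0,0]],[[0,0.003,0.016],[0,0,0]],[[0,0.003,0.016],[0,0,0]]]'
python3 - <<'E'
from h import *
from station import optics
to([.495,-.132,.12],np.pi/2)
d={n:optics.get_image(n) for n in ["side","scene"]}
pickle.dump(d,open("d5.pkl","wb"))
cv2.imwrite("pics/s5.png",cv2.resize(d["side"]["image"][90:300,160:400],None,fx=2.85,fy=2.85,interpolation=cv2.INTER_CUBIC))
E
```

```text
t: 11.4
tool_pos: [0.4895, -0.1319, 0.1374]
tool_rot: [-2.221, -2.221, 0.004]
contact_force: [-7.0, -0.1, 11.6]
opening: 0.0002
grip_force: 5.9
t: 11.9
tool_pos: [0.4915, -0.1318, 0.12]
tool_rot: [-2.219, -2.22, 0.006]
contact_force: [-8.0, -1.0, 6.8]
opening: 0.0001
grip_force: 4.3
t 11.9 pos [ 0.4915 -0.1318  0.12  ] F [-8.  -1.   6.8] open 0.0 q [-0.41 -0.13  1.98 -0.    1.29 -0.41]
shift [-0.0002  0.0035 -0.    ] turn [-0.0047  0.0008  0.0002] toolaxes [[-0.0, 1.0, -0.0], [1.0, 0.0, -0.0], [-0.0, -0.0, -1.0]]
```

View pics/s5.png

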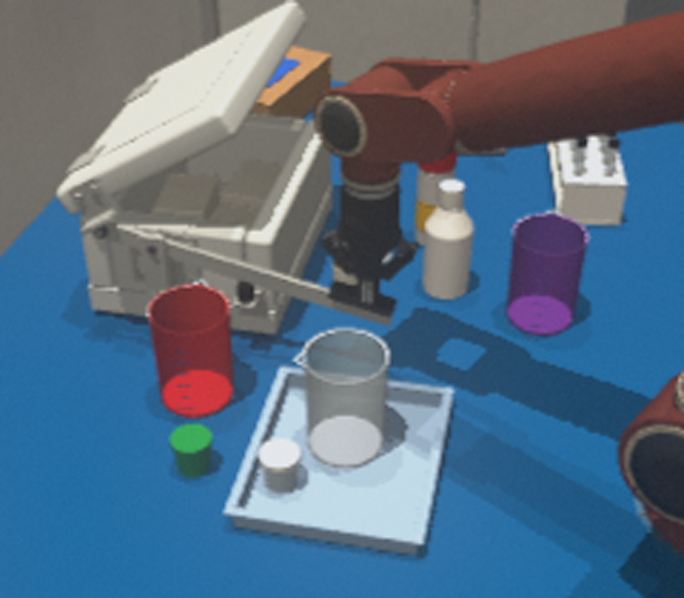

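The lid is open, with the lever (360,300) pressed nearly to its stop and the tray items standing. I'll seat it onto the stop.

```bash
python3 -m jog '[[[0,0,0.002],[0,0,0]],[[0,0,0.004],[0,0,0]],[[0,0,0.004],[0,0,0]]]'
python3 -m jog '[[[0,0,0.002],[0,0,0]],[[0,0,0.003],[0,0,0]],[[0,0,0.003],[0,0,0]]]'
```

```text
t: 12.3
tool_pos: [0.4919, -0.1318, 0.1174]
tool_rot: [-2.22, -2.22, 0.005]
contact_force: [-10.8, 0.1, 12.5]
opening: 0.0001
grip_force: 7.1
t: 12.6
tool_pos: [0.4922, -0.1318, 0.1156]
tool_rot: [-2.22, -2.22, 0.005]
contact_force: [-12.8, 1.5, 17.9]
opening: 0.0003
grip_force: 10.1
```

```bash
python3 -m jog '[[[0,-0.001,0.002],[0,0,0]],[[0,-0.002,0.003],[0,0,0]],[[0,-0.002,0.004],[0,0,0]],[[0,-0.002,0.004],[0,0,0]]]'
```

```text
t: 13.0
tool_pos: [0.4924, -0.1319, 0.1138]
tool_rot: [2.22, 2.22, 0.001]
contact_force: [-10.5, 3.9, 22.0]
opening: 0.0001
grip_force: 12.2
```

```bash
python3 -m jog '[[[0,0,0],[0,0,0]],[[0,0,0],[0,0,0]],[[0,0,0],[0,0,0]],[[0,0,0],[0,0,0]],[[0,0,0],[0,0,0]]]'
python3 - <<'E'
from h import *
from station import optics
d={n:optics.get_image(n) for n in ["side","scene"]}
cv2.imwrite("pics/s6.png",np.hstack([cv2.resize(d["side"]["image"][90:300,160:400],(400,350)),cv2.resize(d["scene"]["image"][60:300,80:354],(400,350))]))
E
```

```text
t: 13.5
tool_pos: [0.4924, -0.1319, 0.1138]
tool_rot: [2.22, 2.22, 0.001]
contact_force: [-10.3, 3.7, 23.1]
opening: -0.0002
grip_force: 12.2
```

View pics/s6.png

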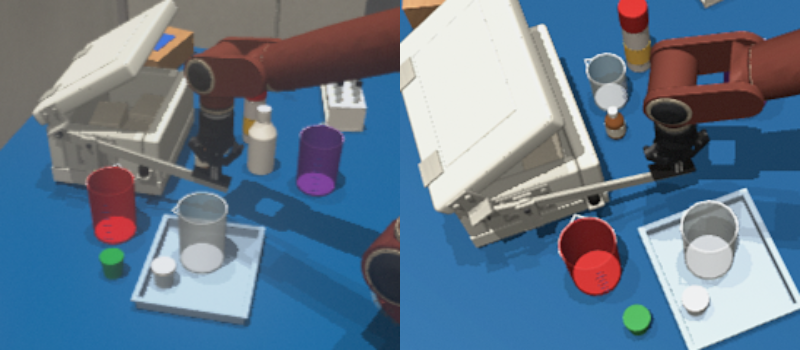

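Both views show the lid open and clear of the arm, and the lever held on its stop. The beaker (708,255) and pot (695,300) are standing in the tray, and the other bottles and glassware are undisturbed. Handing in.

```bash
python3 -c "
from station import job
print(job.finish_job())"
```

```text
the job is handed in; nothing more can be done
None
```

The job is handed in at about 13.6 s: the tray was slid about 145 mm clear with the beaker and pot still standing, and the lever is held down on its stop at about 23 N with the lid open; the other bottles and glassware look undisturbed in the final views.

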